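# Close the balance's draught cover and tare it

### The arm

A 7-joint arm with a two-finger parallel gripper is mounted at the origin on the work surface. World frame = base frame: x ahead of the robot, y to its left, z up, the work surface at z = 0. Lengths are in mm, angles in rad, forces in N, time in s.
With the tool pointing down it reaches from about 425 to 925 mm from the base axis. Payload 6.8 kg.
Tool frame: the origin (TCP) lies at the very end of the fingers, on their centre line; the grasp point (between the pads) lies 19 mm behind it; z points along the fingers, y is the line along which they close (so a half turn about z gives the same grasp; the last joint's range is limited). The gripper opens to 85 mm and grips with 20 to 120 N. Pads are 22 mm wide; open, the fingers measure 114 mm over their backs; the gripper's body (76 mm by 85 mm) begins 54 mm behind the grasp point. The pads swing forward as they close: fully open they stand 13 mm farther back than shut.
Start: joints at [1.108, 0.477, 0.022, 1.555, -0.011, 1.109, -0.083], TCP at [234.507, -632.972, 231.308] pointing down, gripper open.
Joint ranges: [-2.96, 2.96], [-0.34, 2.1], [-1.41, 1.46], [0.24, 2.44], [-1.37, 4.51], [0.17, 1.92], [-2.96, 2.96]. Speed limits (rad/s): [2.39, 2.39, 3.14, 3.14, 3.14, 3.14, 3.14].

### API

Orientations are given as a rotation vector (axis times angle).
In Python, from workcell import observe, snapshot, job gives the robot as it stands.
- The arm moves only by the tool send_rows, never from a script. Its argument "series" is one flat list of numbers, 7 for each row, row after row: the shift along the tool's x, y, z in m, then the turn, a rotation vector about the tool's x, y, z in degrees, then the finger opening in m, from 0 to 0.0854. A call has exactly 8 rows; each row shifts and turns the commanded pose from where the row before left it, along the tool's axes as they then stand; what a row does not reach is not made up. A row lasts 1/12 s, in which the tool goes at most 41.7 mm and 7.16 degrees, less where a joint would pass 70% of its speed; a pose out of reach is approached as far as the arm can. A call with a gripper value outside its range is refused whole. The fingers move at their own pace and stop on an object; the grip force is fixed at half the most. Time passes only in rows, so rows that do not move let the fingers close, or fill a call up. It gives the time, the measured TCP pose, the force, the opening and the grip force at its end, in the units of the state.
- observe(): the state, without advancing time (a new reading comes with each control period).
- snapshot(name): name is "side" or "top" or "wrist"; returns a dict with "frame" (400x640x3 uint8, red, green, blue), "intrinsics" (3x3 intrinsics, pixels), "T" (4x4, takes a point from camera to world coordinates). Camera axes: x right, y down, z forward; pixel columns grow to the right and rows downward; lengths in mm; the calibration is good to about 2 mm. A picture is of the moment at which its call begins. There is no depth.
- job.finish_job(): hands the job in; it is judged then, once.
The state is a dict: "t": time; "joint_pos": joint angles; "qvel": joint speeds; "joint_efforts": joint torques, N m; "tool_pos": TCP position; "tcp_rot": TCP orientation; "contact_force": force on the tool from outside, world axes, zero at the start; "wrist_torque": the same for the moment, N m; "finger_gap": opening from 0.0 (shut) to 1.0 (fully open); "finger_force": force on a finger pad.
Only numpy, scipy, OpenCV 4.12 (cv2) and the standard library are available. Lean on these libraries where they do the work, as an engineer would, in place of code of your own. Each camera call takes 0.05 s, during which the arm holds its last target. There are 200 camera calls.

### The job

The beaker on the balance is to be tared: with the fingertips, push the balance's sliding draught cover fully shut by its blue thumb ledge, and only then press the green tare key on the separate keypad all the way down for a moment and let it come back up. Leave the red key alone. Nothing is to be picked up: the beaker, the two brass weights and the jar stay standing where they are.

Things in the scene. Friction and masses are not known exactly. Their poses are not given: they have to be found in the camera images.
- balance: White balance, fixed, 250 (x) x 200 (y) x 50 mm, left or right on the bench, turned up to 0.3 rad. Around its round pan stands a clear square draught shield, 170 x 170 mm, wall tops 140 mm above the bench, centred 20 mm to +x of the origin. Origin: centre of its underside. Its display is at its -x end; y is left as seen from the display, z up.
- cover (a joint): Opening of the shield's sliding top cover (clear pane 182 x 182 x 6 mm, blue rim, underside 140 mm above the bench), in m: 0 is shut against a firm stop, 0.10 fully open; starts part open. It slides level along the balance's y: it opens to +y and is pushed shut to -y. About 1.5 N of friction plus 4 N per m/s; no spring, it stays where left.
- ledge_push (a point): On the middle of the upright face of the blue thumb ledge at the cover's +y edge, 156 mm above the bench. The face looks along the balance's +y, is 120 mm wide along its x and reaches from 140 to 166 mm above the bench; behind it the ledge slopes down to the pane. Shut, the face stands 6 mm outside the shield's wall. It moves with the cover; axes as the balance's.
- keypad: Grey keypad, fixed to the bench, 85 (x) x 125 (y) x 26 mm high, with two round keys: green (tare) 32 mm to +y of its centre and red (power) 32 mm to -y. Origin: centre of its underside, on the bench. Turned by up to 0.35 rad.
- tare_key (a joint): How far the green tare key is pressed down, in m: 0 is up, 0.006 is fully down. Spring return; about 4 N holds it fully down.
- tare_key_top (a point): Centre of the top of the green tare key, a disc 30 mm across, 48 mm above the bench, pressed straight down. It stands 10 mm proud of its fixed black collar (46 mm across). This point moves with the key.
- power_key (a joint): How far the red power key is pressed, in m: 0 is up, 0.006 is fully down. It must not be pressed.
- beaker: Loose steel beaker, 50 mm across, 60 mm high, standing on the pan inside the shield; its top is 20 mm below the cover. Origin: centre of its underside.
- weight_big: Loose brass weight, 38 mm across, 62 mm high, standing on the bench beyond the keypad. Origin: centre of its underside.
- weight_small: Loose brass weight, 28 mm across, 46 mm high, standing on the bench beyond the keypad. Origin: centre of its underside.
- jar: Loose amber jar with a white cap, 44 mm across, 75 mm high, standing on the bench behind the balance. Origin: centre of its underside.
Things that resemble listed ones, but are neither listed nor needed, are in the scene too. Leave any black or purple look-alike of the weight_small alone.

How it is judged:
By the outcome, as a careful person would: the job done as asked, in the order asked, and still so for the second after the job is handed in, with the robot touching nothing.
It also fails if it takes over 48 s, if anything falls off the work surface, if the arm or the gripper's body presses on something with over 40 N, if the wrist force passes 120 N, or if a joint passes its speed limit or range.

## Working session

There is one attempt and no reset: what is moved stays moved. The work goes in short steps, Python scripts to look and compute and a tool call to move; the robot and the scene stay as the last step left them, time stands still between calls to the robot, and variables do not carry over. Pictures are saved under pics/ and viewed, at most 10 in all, crops included, and the job is handed in when it is done.

Besides the shell and the picture viewer there is one more tool, called after "Call:" as name(argument=value, ...) on one line, values as JSON. send_rows: Moves the arm, as the interface text tells. Its arguments: {"type":"object","properties":{"series":{"type":"array"}},"required":["series"]}

```bash
mkdir -p pics; python3 - <<'E'
from workcell import observe, snapshot
import cv2,numpy as np,pickle
o=observe();print(o)
d={}
for n in("side","top"):
    s=snapshot(n);d[n]=s
    cv2.imwrite(f"pics/{n}0.png",s["frame"][:,:,::-1]);print(n,s["intrinsics"],s["T"])
pickle.dump(d,open("d0.pkl","wb"))
E
```

```text
{'t': 0.0, 'joint_pos': array([ 1.10789803,  0.47780784,  0.02237254,  1.55646148, -0.01150457,
        1.10927237, -0.08308999]), 'qvel': array([ 3.10366922e-04, -1.57106129e-03,  1.59727462e-04,  3.53447711e-04,
        1.96462761e-03, -7.29571550e-04,  2.99365062e-05]), 'joint_efforts': array([-4.34534559e-04, -5.96453190e+01,  1.60747111e+00, -2.81195927e+01,
        1.24726858e-02,  9.38207289e-03, -1.42107348e-05]), 'tool_pos': array([ 234.25946191, -632.41826094,  230.31692203]), 'tcp_rot': array([-3.09055577e+00, -5.54087173e-01,  7.29166807e-04]), 'contact_force': array([-0.20789025,  0.39311814, -0.16775325]), 'wrist_torque': array([ 0.03764153,  0.00388942, -0.00191255]), 'finger_force': 0.0, 'finger_gap': 1.004625646709371}
side [[408.27294888   0.         318.48665722]
 [  0.         408.27294888 196.34932748]
 [  0.           0.           1.        ]] [[ 9.41975894e-01 -2.23910384e-01  2.50091093e-01  4.47935833e+02]
 [-3.35381012e-01 -6.59235016e-01  6.72999830e-01 -5.14627383e+02]
 [ 1.41771554e-02 -7.17825420e-01 -6.96078785e-01  6.26877091e+02]
 [ 0.00000000e+00  0.00000000e+00  0.00000000e+00  1.00000000e+00]]
top [[417.00652211   0.         320.34572671]
 [  0.         417.00652211 202.73733426]
 [  0.           0.           1.        ]] [[-2.17738409e-02 -9.97675674e-01  6.45689530e-02  5.57248317e+02]
 [-9.99705428e-01  2.10345073e-02 -1.21081528e-02 -1.55927527e+01]
 [ 1.07218334e-02 -6.48135737e-02 -9.97839788e-01  1.02752569e+03]
 [ 0.00000000e+00  0.00000000e+00  0.00000000e+00  1.00000000e+00]]
```

View pics/top0.png

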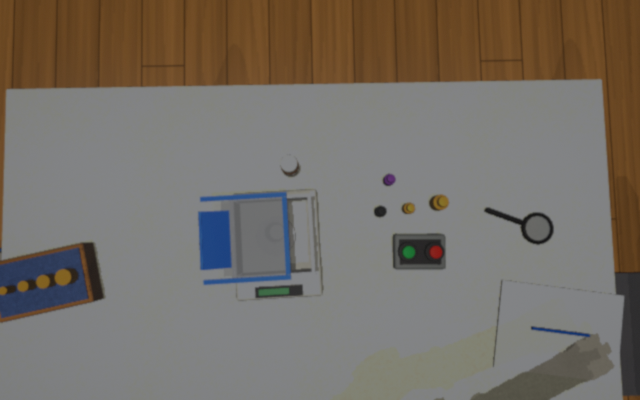

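View pics/side0.png

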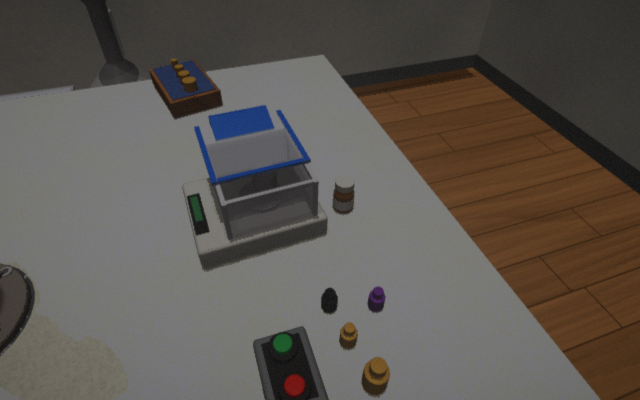

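The top view shows the balance at about (275,240), its blue ledge at columns 200–231, rows 211–270, and the display at (278,292). The keypad's green key is at (408,252) and the red key at (436,252). In the side view the keys are at (283,343) and (294,385), and the ledge is at (242,122).

```bash
cat > h.py <<'E'
import cv2,numpy as np
def ray(s,uv,z):
    uv=np.atleast_2d(np.asarray(uv,float));K=s["intrinsics"];T=s["T"]
    d=np.c_[uv,np.ones(len(uv))]@np.linalg.inv(K).T@T[:3,:3].T
    o=T[:3,3];return o+d*((z-o[2])/d[:,2])[:,None]
def mask(s,lo,hi,roi=None):
    m=cv2.inRange(cv2.cvtColor(s["frame"],cv2.COLOR_RGB2HSV),lo,hi)
    if roi:
        k=np.zeros_like(m);a,b,c,d=roi;k[b:d,a:c]=255;m&=k
    return m
def biggest(m):
    c,_=cv2.findContours(m,cv2.RETR_EXTERNAL,cv2.CHAIN_APPROX_NONE);return max(c,key=cv2.contourArea)
E
python3 - <<'E'
import pickle;from h import *
d=pickle.load(open("d0.pkl","rb"));s=d["top"]
G=(45,120,60);GH=(85,255,255)
for n,rg,rr in(("top",(395,235,422,268),(424,235,450,268)),("side",(265,325,305,362),(275,365,320,400))):
    for c,r,lo,hi in(("g",rg,G,GH),("r",rr,(0,150,100),(8,255,255))):
        k=biggest(mask(d[n],lo,hi,r));(p,a,_)=cv2.minAreaRect(k);print(n,c,p,a,ray(d[n],p,48)[0])
B=(100,120,60);BH=(125,255,255)
m=mask(s,B,BH,(190,180,300,295))
# ledge: open away thin rims
o=cv2.morphologyEx(m,cv2.MORPH_OPEN,np.ones((15,15)));k=biggest(o);b=cv2.boxPoints(cv2.minAreaRect(k));print(b)
print("ledge@166",ray(s,b,166)[:,:2],"\n@146",ray(s,b,146)[:,:2])
b=cv2.boxPoints(cv2.minAreaRect(np.argwhere(m)[:,::-1].astype(np.float32)));print("cover",b,ray(s,b,146)[:,:2])
E
```

```text
top g (408.0, 252.0) (12.0, 12.0) [ 500.74898342 -230.15768153   48.        ]
top r (435.5, 251.5) (11.0, 11.0) [ 500.47056819 -294.76893757   48.        ]
side g (282.0, 342.5) (17.0, 18.0) [ 499.95393983 -231.35787927   48.        ]
side r (294.0, 384.5) (19.0, 18.0) [ 498.85797138 -295.34698625   48.        ]
[[198.17546 212.03586]
 [228.20564 210.7302 ]
 [230.66792 267.36227]
 [200.63774 268.66794]]
ledge@166 [[599.10443462 226.11995762]
 [600.48356171 164.36513974]
 [484.44875854 160.21039829]
 [483.19344107 221.43551967]] 
@146 [[600.07610889 231.73122873]
 [601.4872519  168.54279561]
 [482.75874373 164.29160337]
 [481.47428452 226.93804329]]
cover [[196.65518 197.13794]
 [285.5828  191.90692]
 [290.6897  278.72415]
 [201.76208 283.95517]] [[631.65891699 234.84416133]
 [638.84989787  46.90137592]
 [456.32538537  39.21424131]
 [449.78740251 224.70266262]]
```

Call:
send_rows(series=[0,0,0,0,0,-6,0,0,0,0,0,0,-6,0,0,0,0,0,0,-6,0,0,0,0,0,0,-6,0,0,0,0,0,0,-6,0,0,0,0,0,0,-6,0,0,0,0,0,0,-6,0,0,0,0,0,0,-6,0])

```text
t: 0.77
tool_pos: [234.3, -632.6, 230.7]
tcp_rot: [-2.594, -1.77, -0.0]
contact_force: [0.3, 0.5, 0.1]
finger_gap: -0.002
finger_force: 0.0
```

Call:
send_rows(series=[0,0,0,0,0,-6,0,0,0,0,0,0,-6,0,0,0,0,0,0,-6,0,0,0,0,0,0,-6,0,0.01,0.02,0,0,0,0,0,0.015,0.03,0,0,0,0,0,0.015,0.03,0,0,0,0,0,0.015,0.03,0,0,0,0,0])

```text
t: 1.43
tool_pos: [342.7, -572.8, 230.8]
tcp_rot: [-2.177, -2.264, -0.0]
contact_force: [1.0, -0.3, -0.2]
finger_gap: -0.004
finger_force: 0.0
```

Call:
send_rows(series=[0.03,0.027,0,0,0,0,0,0.03,0.027,0,0,0,0,0,0.03,0.027,0,0,0,0,0,0.03,0.027,0,0,0,0,0,0.03,0.027,0,0,0,0,0,0.03,0.027,0,0,0,0,0,0.03,0.027,0,0,0,0,0,0.03,0.027,0,0,0,0,0])

```text
t: 2.1
tool_pos: [548.9, -323.3, 231.0]
tcp_rot: [-2.176, -2.265, 0.001]
contact_force: [0.5, -0.1, 0.2]
finger_gap: 0.003
finger_force: 0.0
```

Call:
send_rows(series=[0.035,0,0,0,0,0,0,0.035,0,0,0,0,0,0,0.035,0,0,0,0,0,0,0.035,0,0,0,0,0,0,0.035,0,0,0,0,0,0,0.035,0,0,0,0,0,0,0.035,0,0,0,0,0,0,0.035,0,0,0,0,0,0])

```text
t: 2.77
tool_pos: [536.2, -43.7, 231.1]
tcp_rot: [-2.176, -2.266, 0.001]
contact_force: [0.4, 0.2, 0.3]
finger_gap: -0.002
finger_force: 0.0
```

Call:
send_rows(series=[0.035,0,0,0,0,0,0,0.035,0,0,0,0,0,0,0.035,0,0,0,0,0,0,0.035,0,0,0,0,0,0,0.035,0,0,0,0,0,0,0.035,0,0,0,0,0,0,0.035,0,0,0,0,0,0,0.035,0,0,0,0,0,0])

```text
t: 3.43
tool_pos: [525.0, 235.9, 231.0]
tcp_rot: [2.176, 2.266, -0.001]
contact_force: [1.1, -0.3, 0.3]
finger_gap: 0.0
finger_force: 0.0
```

Call:
send_rows(series=[0.025,0.015,0,0,0,0,0,0,0,0.02,0,0,0,0,0,0,0.02,0,0,0,0,0,0,0.02,0,0,0,0,0,0,0.01,0,0,0,0,0,0,0.008,0,0,0,0,0,0,0,0,0,0,0,0,0,0,0,0,0,0])

```text
t: 4.1
tool_pos: [539.7, 260.2, 153.6]
tcp_rot: [-2.176, -2.266, -0.0]
contact_force: [-0.1, 0.9, -0.2]
finger_gap: 0.004
finger_force: 0.0
```

```bash
python3 - <<'E'
from workcell import observe, snapshot
import cv2,numpy as np
print(observe()["tool_pos"])
a=snapshot("top")["frame"][150:320,170:370];b=snapshot("side")["frame"][60:260,150:390]
f=np.hstack([cv2.resize(a,(400,340)),cv2.resize(b,(400,340))])
cv2.imwrite("pics/c1.png",f[:,:,::-1])
E
```

```text
[539.68165333 260.18467464 153.62568696]
```

View pics/c1.png

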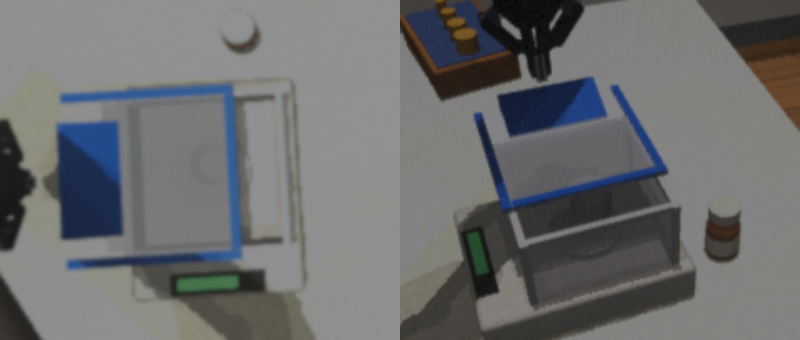

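The fingertips stand just outside the ledge face, near the middle of its width (left half at (30,183), ledge spanning rows 122–238). Now push.

Call:
send_rows(series=[-0.008,0,0.003,0,0,0,0,-0.008,0,0,0,0,0,0,-0.006,0,0,0,0,0,0,-0.006,0,0,0,0,0,0,-0.006,0,0,0,0,0,0,-0.006,0,0,0,0,0,0,-0.006,0,0,0,0,0,0,-0.006,0,0,0,0,0,0])

```text
t: 4.87
tool_pos: [541.7, 207.8, 150.5]
tcp_rot: [2.176, 2.266, 0.001]
contact_force: [0.5, 1.8, -0.4]
finger_gap: -0.003
finger_force: 0.9
```

Call:
send_rows(series=[-0.004,0,0,0,0,0,0,-0.004,0,0,0,0,0,0,-0.004,0,0,0,0,0,0,-0.004,0,0,0,0,0,0,-0.004,0,0,0,0,0,0,-0.004,0,0,0,0,0,0,-0.004,0,0,0,0,0,0,-0.004,0,0,0,0,0,0])

```text
t: 5.53
tool_pos: [542.8, 179.2, 150.6]
tcp_rot: [-2.172, -2.265, -0.007]
contact_force: [1.4, 17.2, -6.4]
finger_gap: -0.0
finger_force: 8.7
```

```bash
python3 - <<'E'
from workcell import observe, snapshot
import cv2,numpy as np
o=observe();print(o["tool_pos"],o["contact_force"])
a=snapshot("top")["frame"][150:320,170:370];b=snapshot("side")["frame"][60:260,150:390]
f=np.hstack([cv2.resize(a,(400,340)),cv2.resize(b,(400,340))])
cv2.imwrite("pics/c2.png",f[:,:,::-1])
E
```

```text
[542.83599706 179.18797737 150.58470358] [ 1.36034371 17.20875658 -6.43438876]
```

View pics/c2.png

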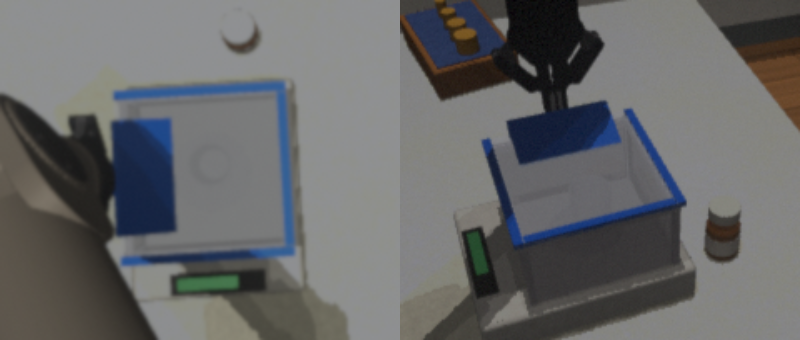

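The cover meets the shield's far wall all round (blue rim at column 285 of the left half). The 17 N reading means it is against the stop. Next: back off, rise and go over to the key.

Call:
send_rows(series=[0.01,0,0,0,0,0,0,0.015,0,0,0,0,0,0,0.015,0,0,0,0,0,0,0,0,-0.02,0,0,0,0,0,0,-0.02,0,0,0,0,0,0,-0.02,0,0,0,0,0,0,-0.02,0,0,0,0,0,0,0,0,0,0,0])

```text
t: 6.3
tool_pos: [542.9, 216.8, 234.0]
tcp_rot: [2.174, 2.264, 0.006]
contact_force: [0.5, -0.1, 0.2]
finger_gap: 0.002
finger_force: 0.0
```

Call:
send_rows(series=[-0.03,-0.007,0,0,0,0,0,-0.03,-0.007,0,0,0,0,0,-0.03,-0.007,0,0,0,0,0,-0.03,-0.007,0,0,0,0,0,-0.03,-0.007,0,0,0,0,0,-0.03,-0.007,0,0,0,0,0,-0.03,-0.007,0,0,0,0,0,-0.03,-0.007,0,0,0,0,0])

```text
t: 6.97
tool_pos: [493.8, -27.9, 229.6]
tcp_rot: [-2.176, -2.265, 0.003]
contact_force: [0.1, 0.2, 0.9]
finger_gap: -0.006
finger_force: 0.0
```

Call:
send_rows(series=[-0.03,0,0,0,0,0,0,-0.03,0,0,0,0,0,0,-0.03,0,0,0,0,0,0,-0.03,0,0,0,0,0,0,-0.03,0,0,0,0,0,0,-0.02,0,0,0,0,0,0,-0.02,0,0,0,0,0,0,0,0,0,0,0,0,0])

```text
t: 7.63
tool_pos: [501.2, -221.0, 229.2]
tcp_rot: [-2.183, -2.258, 0.005]
contact_force: [-0.4, -0.2, 0.8]
finger_gap: -0.004
finger_force: 0.0
```

```bash
python3 - <<'E'
from workcell import observe, snapshot
import cv2,numpy as np
from h import *
o=observe();print(o["tool_pos"],o["tcp_rot"],o["contact_force"])
w=snapshot("wrist");t=snapshot("top")["frame"]
k=biggest(mask(w,(45,120,40),(85,255,255)));p,a,_=cv2.minAreaRect(k);print(p,a,ray(w,p,48)[0])
cv2.imwrite("pics/c3.png",np.hstack([w["frame"],cv2.resize(t[150:320,170:370],(160,400))])[:,:,::-1])
E
```

```text
[ 501.18132766 -221.03431051  229.19989478] [-2.18312326 -2.25844207  0.00497208] [-0.40208636 -0.22753206  0.76822189]
(317.0, 189.0) (28.0, 30.0) [ 501.09947518 -230.73429543   48.        ]
```

View pics/c3.png

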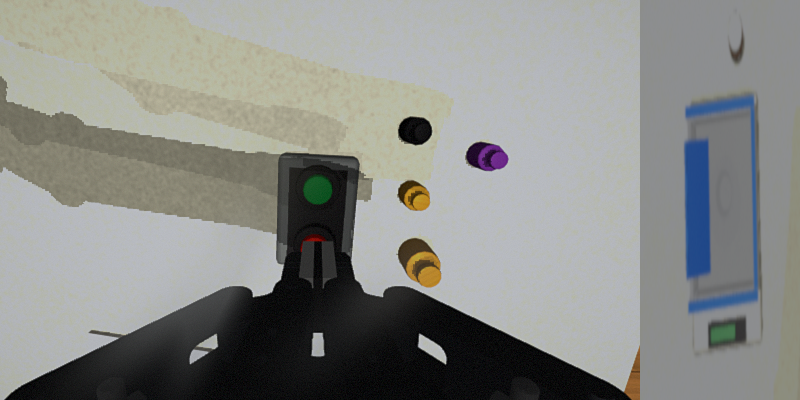

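The wrist view has the green key at (317,189). It casts to (501,-231), which agrees with the top and side views. The cover is still shut in the right-hand strip. Descend.

Call:
send_rows(series=[-0.01,0,0.01,0,0,0,0,0,0,0.025,0,0,0,0,0,0,0.03,0,0,0,0,0,0,0.03,0,0,0,0,0,0,0.03,0,0,0,0,0,0,0.025,0,0,0,0,0,0,0.01,0,0,0,0,0,0,0,0,0,0,0])

```text
t: 8.4
tool_pos: [501.2, -224.4, 67.5]
tcp_rot: [-2.17, -2.264, 0.003]
contact_force: [-0.7, 0.8, -1.0]
finger_gap: 0.002
finger_force: 0.0
```

Call:
send_rows(series=[-0.006,0,0,0,0,0,0,0,0,0.005,0,0,0,0,0,0,0.005,0,0,0,0,0,0,0.003,0,0,0,0,0,0,0,0,0,0,0,0,0,0,0,0,0,0,0,0,0,0,0,0,0,0,0,0,0,0,0,0])

```text
t: 9.07
tool_pos: [503.6, -231.7, 57.6]
tcp_rot: [2.175, 2.266, 0.0]
contact_force: [0.5, 0.1, -0.7]
finger_gap: 0.002
finger_force: 0.0
```

Call:
send_rows(series=[0,-0.002,0.003,0,0,0,0,0,0,0.003,0,0,0,0,0,0,0.003,0,0,0,0,0,0,0.002,0,0,0,0,0,0,0.002,0,0,0,0,0,0,0.002,0,0,0,0,0,0,0.002,0,0,0,0,0,0,0,0,0,0,0])

```text
t: 9.73
tool_pos: [501.3, -231.9, 41.8]
tcp_rot: [-2.176, -2.266, 0.002]
contact_force: [-7.8, 1.5, 18.7]
finger_gap: 0.001
finger_force: 9.4
```

The tip is at 41.8 mm with 18.7 N, so the key is on its stop. Hold briefly, then rise.

Call:
send_rows(series=[0,0,0,0,0,0,0,0,0,0,0,0,0,0,0,0,-0.005,0,0,0,0,0,0,-0.01,0,0,0,0,0,0,-0.02,0,0,0,0,0,0,-0.03,0,0,0,0,0,0,-0.03,0,0,0,0,0,0,-0.03,0,0,0,0])

```text
t: 10.4
tool_pos: [501.3, -231.5, 166.7]
tcp_rot: [-2.175, -2.266, -0.0]
contact_force: [1.2, -0.0, -0.4]
finger_gap: -0.002
finger_force: 0.0
```

Call:
send_rows(series=[0,0,-0.03,0,0,0,0,0,0,-0.03,0,0,0,0,0,0,0,0,0,0,0,0,0,0,0,0,0,0,0,0,0,0,0,0,0,0,0,0,0,0,0,0,0,0,0,0,0,0,0,0,0,0,0,0,0,0])

```text
t: 11.07
tool_pos: [500.8, -231.6, 224.1]
tcp_rot: [-2.174, -2.265, 0.001]
contact_force: [-0.0, 0.5, 0.7]
finger_gap: -0.001
finger_force: 0.0
```

```bash
python3 - <<'E'
from workcell import observe, snapshot
import cv2,numpy as np
from h import *
o=observe();print(o["t"],o["tool_pos"],o["contact_force"])
t=snapshot("top");s=snapshot("side")["frame"]
m=mask(t,(100,120,60),(125,255,255),(190,180,330,300))
b=cv2.boxPoints(cv2.minAreaRect(np.argwhere(m)[:,::-1].astype(np.float32)));print(ray(t,b,146)[:,:2])
cv2.imwrite("pics/c4.png",np.hstack([s,cv2.resize(t["frame"][150:320,170:370],(160,400))])[:,:,::-1])
E
```

```text
11.0667 [ 500.84582123 -231.55567418  224.12912242] [-0.04916881  0.47871479  0.69147617]
[[633.73383414 177.35231812]
 [640.8427836   -8.45678072]
 [458.37256761 -15.40874774]
 [451.90849599 167.97263129]]
```

View pics/c4.png

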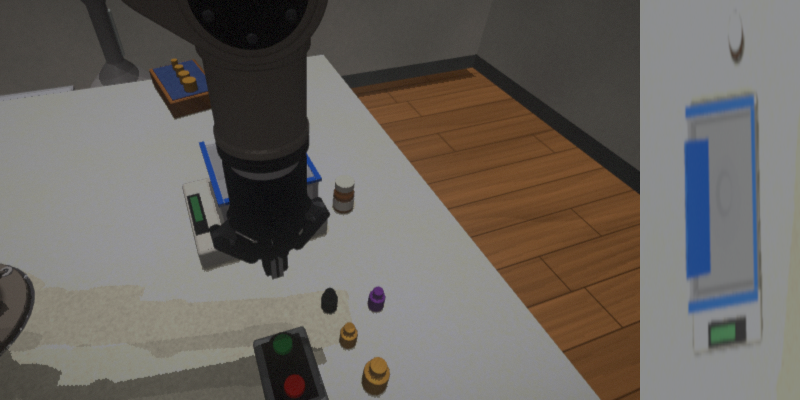

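The cover is shut, the key is back up, and the weights (348,333), (376,372) and the jar (344,193) stand where they were. The arm is touching nothing.

```bash
python3 -c "
from workcell import job;print(job.finish_job())"
```

```text
the job is handed in; nothing more can be done
None
```

I pushed the draught cover shut against its stop, then pressed the green tare key fully down and let it come back up. I left the red key and the loose items alone and handed the job in at about 11 s; it returned no verdict.

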